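Sweep the loose plugs into the counting tray's trough and shut its cover

TASK

The three brass hex plugs on the counting tray have been checked: with the closed fingers, sweep them across the white surface over its lip into the open trough at the tray's right-hand side, and leave the grey steel fitting, which is still to be checked, standing where it is among them. Then push the trough's blue hinged cover over and fully shut on the plugs. Pick nothing up, and leave the other things on the bench where they are.

Things in the scene. Friction and masses are not known exactly. Their poses are not given: they have to be found in the camera images.
- tray: grey counting tray fixed to the bench, 210 x 230 mm (its x, y). Origin: centre of its underside, on the bench; x along the trough away from the robot, y left across the tray (turned up to 0.15 rad). White surface 34 mm above the bench, x = -100 to 100, y = -52 to 110 mm. A rim 5 mm thick stands 8 mm above it on the left, near and far sides; on the right it ends in a plain lip
- lip_mid (a point): middle of the lip, the white surface's rimless right edge, along the tray's x; 52 mm right of the tray's origin, 34 mm above the bench. The plugs and the steel fitting stand 50 to 104 mm left of it, each in a lane of its own at tray x about -63, -21, 21 and 63 mm; which stands in which lane differs
- trough_mid (a point): middle of the trough's floor, 81 mm right of the tray's origin, 6 mm above the bench. Inside, the trough runs x = -100 to 100, y = -110 to -52 mm in the tray's frame; outside it ends in a 5 mm wall, 34 mm high
- plug_a: brass-coloured hex plug, standing threaded end up on the tray's white surface at the start; 22 mm tall, 19 mm across the flats and 22 mm across the corners of its hexagonal foot, about 0.04 kg; slides easily, may tip over harmlessly. Origin: centre of its foot, z along the plug.
- plug_b: brass-coloured hex plug, standing threaded end up on the tray's white surface at the start; 22 mm tall, 19 mm across the flats and 22 mm across the corners of its hexagonal foot, about 0.04 kg; slides easily, may tip over harmlessly. Origin: centre of its foot, z along the plug.
- plug_c: brass-coloured hex plug, standing threaded end up on the tray's white surface at the start; 22 mm tall, 19 mm across the flats and 22 mm across the corners of its hexagonal foot, about 0.04 kg; slides easily, may tip over harmlessly. Origin: centre of its foot, z along the plug.
- steel_fitting: grey steel knurled fitting, round, 26 mm in diameter, 30 mm tall, 0.09 kg, standing among the plugs; must be left standing there. Origin: centre of its foot, z up
- cover (a joint): angle of the trough's blue cover (rad): 0 is shut, flat over the trough; 1.57 upright; 1.65 to 1.9 at the start, leaning away from the tray to the right. Stiff friction hinge: it stays at any angle; about 1 N at its free edge moves it. Shut, its upper face is 38.5 mm above the bench
- cover_hinge (a point): middle of the cover's hinge line, along the tray's x at the top of the trough's outer wall, 115 mm right of the tray's origin, 36.5 mm above the bench. At the start at least 60 mm of bench is free to the right of it
- cover_edge (a point): middle of the cover's free edge, on its outer face (the upper one when shut), 64 mm from the hinge line. The cover is 206 mm long along the tray's x and 4 mm thick; at the middle of this edge a thumb tab 50 mm long stands 10 mm further out
- spanner_loose: open-end spanner, 35 x 181 x 8 mm, lying left of the tray, to be left alone; origin under its centre
- tape_reel: blue and white reel of thread tape, 50 mm across, 17 mm high, left of the tray, to be left alone; origin under its centre
- black_gauge: black pressure gauge lying on its back, 168 x 138 x 47 mm, at the left, to be left alone; origin under its centre
- oil: small amber oil bottle with red cap, 35 mm across, 112 mm tall, at the right, to be left alone; origin under its centre
- calc: pocket calculator, 128 x 78 x 14 mm, at the right, to be left alone; origin under its centre
- pen_yellow: blue and yellow pen, 145 mm long, at the right, to be left alone; origin under its centre

How it is judged:
By the outcome, as a careful person would: the job done as asked, in the order asked, and still so for the second after the job is handed in, with the robot touching nothing.
It also fails if it takes over 58 s, if anything falls off the work surface, if the arm or the gripper's body presses on something with over 40 N, if the wrist force passes 120 N, or if a joint passes its speed limit or range.

ROBOT

A 7-joint arm with a two-finger parallel gripper is mounted at the origin on a cart in front of the work surface, level with it; the furniture and walls round the work are solid. World frame = base frame: x ahead of the robot, y to its left, z up, the work surface at z = 0. Lengths are in m, angles in degrees, forces in N, time in s.
With the tool pointing down it reaches from about 0.425 to 0.875 m from the base axis. Payload 4.7 kg.
Tool frame: the origin (TCP) lies at the very end of the fingers, on their centre line; the grasp point (between the pads) lies 19 mm behind it; z points along the fingers, y is the line along which they close (so a half turn about z gives the same grasp; the last joint's range is limited). The gripper opens to 87 mm and grips with 3 to 60 N. Pads are 19 mm wide; open, the fingers measure 117 mm over their backs; the gripper's body (75 mm by 190 mm) begins 51 mm behind the grasp point.
Start: joints at [71.11, 18.392, -4.016, 83.108, 1.295, 78.541, -3.26], TCP at [0.219, -0.612, 0.223] pointing down, gripper open.
Joint ranges: [-163.93, 163.93], [-17.29, 119.83], [-79.2, 71.16], [3.27, 140.29], [-89.18, 269.18], [5.43, 117.66], [-154.24, 154.24]. Speed limits (degrees/s): [147.25, 147.25, 180, 180, 180, 180, 180].

INTERFACE

Orientations are given as [roll, pitch, yaw] about the fixed x, y, z axes, in that order (R = Rz(yaw) Ry(pitch) Rx(roll)).
In Python, from cell import get_obs, eyes, env gives the robot as it stands.
- The arm moves only by the tool servo_tool, never from a script. Its argument "series" is a list that holds one entry, the list of rows, each a list of 7 numbers: the shift along the tool's x, y, z in units of 300 mm (1.0 is 300 mm), then the turn, a rotation vector about the tool's x, y, z in units of pi rad (1.0 is pi rad), then the opening, from 0 (shut) to 1 (fully open). In form: [[[tx, ty, tz, wx, wy, wz, gripper], ...]]. A call has 1 to 12 rows; each row is the pose to reach, as a shift and turn from the pose commanded when the call began, along the tool's axes at that moment, turning the shorter way round; what a row does not reach only later rows make up. A row lasts 1/12 s, in which the tool goes at most 41.7 mm and 7.16 degrees, less where a joint would pass 70% of its speed; a pose out of reach is approached as far as the arm can. A call with a number of a shift or a turn outside -1 to 1 is refused whole. A call with a gripper value outside its range is refused whole. The fingers move at their own pace and stop on an object; "grip_force" is the grip in N (left out, the last holds). Time passes only in rows, so rows that repeat a pose let the fingers close. It gives the time, the measured TCP pose, the force, the opening and the grip force at its end, in the units of the state.
- get_obs(): the state, without advancing time (a new reading comes with each control period).
- eyes.read_camera(name): name is "scene" or "side" or "wrist"; returns a dict with "frame" (420x560x3 uint8, red, green, blue), "depth" (420x560 float32, m along the optical axis (not along the pixel's ray), 0 where there is no reading), "fx", "fy", "cx", "cy" (pixels), "distortion" ([k1, k2, p1, p2, k3] as OpenCV has them; the pictures are not rectified), "origin" and "rotation" of the camera in the world; the wrist camera has in their place "mount" (4x4, takes a point from camera to tool coordinates, whose origin is the TCP and whose axes are the flange's). Camera axes: x right, y down, z forward; pixel columns grow to the right and rows downward; lengths in m; the calibration is good to about 2 mm. A picture is of the moment at which its call begins: read the wrist's pose just before it.
- env.sign_off(): hands the job in; it is judged then, once.
The state is a dict: "time_s": time; "qpos": joint angles; "joint_velocities": joint speeds; "effort": joint torques, N m; "tool_pos": TCP position; "tool_rot": TCP orientation; "force": force on the tool from outside, world axes, zero at the start; "wrist_torque": the same for the moment, N m; "grip_width": finger opening in m; "grasp_force": force on a finger pad.
Only numpy, scipy, OpenCV 4.12 (cv2) and the standard library are available. Lean on these libraries where they do the work, as an engineer would, in place of code of your own. Each camera call takes 0.05 s, during which the arm holds its last target. There are 200 camera calls.

## Working session

There is one attempt and no reset: what is moved stays moved. The work goes in short steps, Python scripts to look and compute and a tool call to move; the robot and the scene stay as the last step left them, time stands still between calls to the robot, and variables do not carry over. Pictures are saved under pics/ and viewed, at most 10 in all, crops included, and the job is handed in when it is done.

Besides the shell and the picture viewer there is one more tool, called after ">>>" as name([rows], argument=value, ...), one row to a line, values as JSON. servo_tool: Moves the arm, as the interface text tells. Shifts and turns lie within -1 to 1; 1 stands for 300 mm of shift or pi rad of turn. Its arguments: {"type":"object","properties":{"series":{"type":"array"},"grip_force":{"type":"number"}},"required":["series"]}

```bash
mkdir -p pics
cat > h.py <<'E'
import numpy as np, cv2
from scipy.spatial.transform import Rotation as R
from cell import get_obs, eyes, env
def cam(n):
    o=get_obs(); c=eyes.read_camera(n); c['o']=o
    if n=='wrist':
        T=np.eye(4); T[:3,:3]=R.from_euler('xyz',o['tool_rot'],degrees=True).as_matrix(); T[:3,3]=o['tool_pos']
        M=T@np.array(c['mount']); c['origin']=M[:3,3]; c['rotation']=M[:3,:3]
    c['K']=np.array([[c['fx'],0,c['cx']],[0,c['fy'],c['cy']],[0,0,1]]); c['d']=np.array(c['distortion'],float)
    return c
def rays(c,uv):
    p=cv2.undistortPoints(np.array(uv,float).reshape(-1,1,2),c['K'],c['d']).reshape(-1,2)
    return np.c_[p,np.ones(len(p))]@np.array(c['rotation']).T
def onplane(c,uv,z):
    r=rays(c,uv); o=np.array(c['origin']); return o+r*((z-o[2])/r[:,2])[:,None]
def proj(c,P):
    q=(np.array(P,float).reshape(-1,3)-np.array(c['origin']))@np.array(c['rotation'])
    return cv2.projectPoints(q,np.zeros(3),np.zeros(3),c['K'],c['d'])[0].reshape(-1,2)
def cloud(c):
    h,w=c['depth'].shape; v,u=np.mgrid[:h,:w]
    r=rays(c,np.c_[u.ravel(),v.ravel()]); return (np.array(c['origin'])+r*c['depth'].reshape(-1,1)).reshape(h,w,3)
def save(c,n): cv2.imwrite('pics/'+n+'.png',c['frame'][:,:,::-1])
E
python3 - <<'E'
from h import *
for n in('scene','side'):
    c=cam(n); save(c,n+'0'); print(n,np.round(c['origin'],3),np.round(c['rotation'],2).tolist())
print(get_obs())
a=cv2.imread('pics/scene0.png');b=cv2.imread('pics/side0.png')
E
```

```text
scene [-0.338  0.967  0.872] [-121.41, -0.91, -138.69]
side [ 0.235 -1.334  0.838] [-121.29, -0.04, -13.24]
{'time_s': 0.1, 'qpos': array([71.10865622, 18.43749161, -4.01645105, 83.16754786,  1.29748682,
       78.53987425, -3.26038374]), 'joint_velocities': array([-0.00554604, -0.00698219, -0.03095507, -0.16177463,  0.0160509 ,
        0.08493498,  0.09188111]), 'effort': array([-3.73662160e-04, -4.92571378e+01, -4.05887989e-01, -3.13398957e+01,
       -6.40452141e-02,  3.95718834e-02,  6.34483467e-05]), 'tool_pos': array([ 0.21888792, -0.61151899,  0.22154384]), 'tool_rot': array([-1.79900459e+02,  7.49099968e-03,  1.97019220e+01]), 'force': array([-0.02798972, -0.01200066, -0.9129444 ]), 'wrist_torque': array([-0.00988347,  0.00378056, -0.02433381]), 'grasp_force': 0.0, 'grip_width': 0.08695198946849081}
```

```bash
sed -i "s/    c\['K'\]=/    if np.ndim(c['rotation'])==1: c['rotation']=R.from_euler('xyz',c['rotation'],degrees=True).as_matrix()\n    c['K']=/" h.py; echo ok
```

```text
ok
```

View pics/scene0.png

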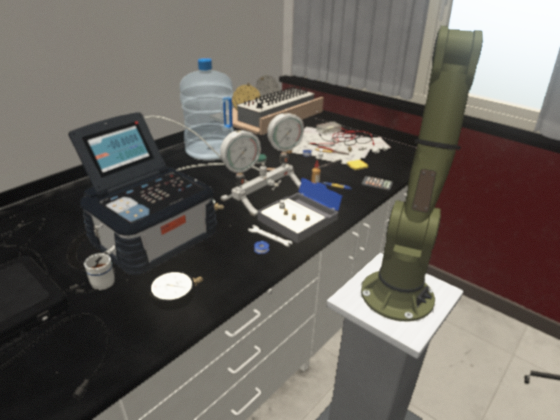

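View pics/side0.png

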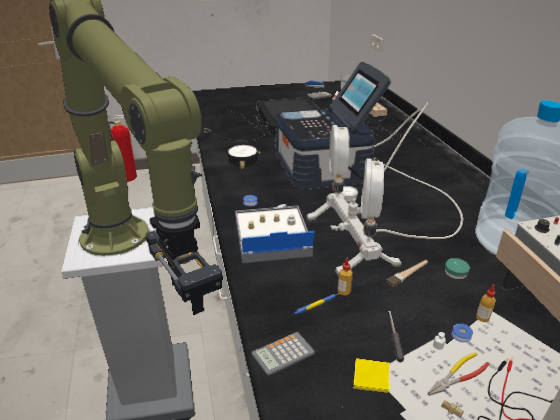

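Scene: the tray is at about (300,215). Side: the tray is at about (272,230) with its cover leaning toward the camera, the plugs at (251,225), (262,217), (276,217) and the grey fitting at (291,219), the farthest lane.

Run:
```python
from h import *
for n in('scene','side'):
    c=cam(n); f=c['frame'].astype(int); hsv=cv2.cvtColor(c['frame'],cv2.COLOR_RGB2HSV)
    P=cloud(c)
    wh=((hsv[...,2]>170)&(hsv[...,1]<40)&(abs(P[...,2]-.034)<.012)&(P[...,0]>.3)&(P[...,0]<.9)&(abs(P[...,1])<.4)).astype(np.uint8)
    k,l,s,_=cv2.connectedComponentsWithStats(wh); i=1+np.argmax(s[1:,4]); m=(l==i)
    print(n,s[i])
    v,u=np.where(m); W=onplane(c,np.c_[u,v],.034); r=cv2.minAreaRect(W[:,:2].astype(np.float32)*1000); print('white rect mm',r, np.median(P[m],0))
    q=cv2.approxPolyDP(cv2.convexHull(np.c_[u,v].astype(np.int32)),4,True).reshape(-1,2); print(q.tolist(),np.round(onplane(c,q,.034),3).tolist())
    h=cv2.fillConvexPoly(np.zeros(m.shape,np.uint8),q,1)
    b=((hsv[...,0]>105)&(hsv[...,0]<130)&(hsv[...,1]>150)).astype(np.uint8)
    b&=((abs(P[...,0]-W[:,0].mean())<.2)&(abs(P[...,1]-W[:,1].mean())<.3)&(P[...,2]>.03)).astype(np.uint8)
    k,l,s,_=cv2.connectedComponentsWithStats(b); i=1+np.argmax(s[1:,4]); m2=l==i; print('blue',s[i]);v,u=np.where(m2)
    q=cv2.approxPolyDP(cv2.convexHull(np.c_[u,v].astype(np.int32)),3,True).reshape(-1,2)
    print(q.tolist(),np.round([P[y,x] for x,y in q],3).tolist()); 
    B=P[m2]; B=B[B[:,2]>.0]; mu=np.median(B,0); print(mu, np.linalg.svd(B-B.mean(0),full_matrices=0)[2].round(3).tolist())
    x,y=int(np.mean(u)),int(np.mean(v))
    cr=c['frame'][max(0,y-75):y+45,x-80:x+80]; cv2.imwrite(f'pics/{n}1.png',cv2.resize(cr,None,fx=5,fy=5,interpolation=2)[:,:,::-1]); print('crop',x-80,max(0,y-75))
a=[cv2.imread(f'pics/{n}1.png')[:, :] for n in('scene','side')]
cv2.imwrite('pics/both1.png',np.vstack([cv2.resize(i,(800,600))[100:400] for i in a]))
```

```text
scene [ 261  199   64   34 1021]
white rect mm ((500.1688537597656, -102.96253204345703), (158.34994506835938, 202.366943359375), 86.00556945800781) [ 0.48945072 -0.0890305   0.03758124]
[[324, 216], [297, 232], [261, 211], [290, 199]] [[0.403, -0.176, 0.034], [0.411, -0.022, 0.034], [0.602, -0.04, 0.034], [0.58, -0.188, 0.034]]
blue [301 179  40  30 577]
[[337, 208], [301, 191], [302, 180], [323, 185], [339, 195]] [[0.386, -0.236, 0.049], [0.571, -0.247, 0.051], [0.58, -0.262, 0.092], [0.471, -0.255, 0.111], [0.391, -0.248, 0.1]]
[ 0.47514763 -0.2497923   0.07333941] [[-0.997, 0.072, 0.001], [-0.014, -0.21, 0.978], [-0.071, -0.975, -0.21]]
crop 240 118
side [ 237  209   68   31 1263]
white rect mm ((493.366943359375, -94.9124755859375), (151.9441680908203, 201.83935546875), 86.82984924316406) [ 0.48772085 -0.09831898  0.03430828]
[[304, 231], [241, 239], [237, 214], [296, 209]] [[0.585, -0.166, 0.034], [0.39, -0.165, 0.034], [0.4, -0.02, 0.034], [0.595, -0.033, 0.034]]
blue [ 242  231   73   22 1095]
[[314, 231], [312, 245], [243, 251], [243, 238]] [[0.583, -0.271, 0.101], [0.587, -0.248, 0.037], [0.384, -0.238, 0.042], [0.384, -0.251, 0.095]]
[ 0.48297127 -0.25193644  0.06767306] [[-0.997, 0.072, -0.008], [-0.025, -0.232, 0.972], [-0.068, -0.97, -0.233]]
crop 198 166
```

View pics/both1.png

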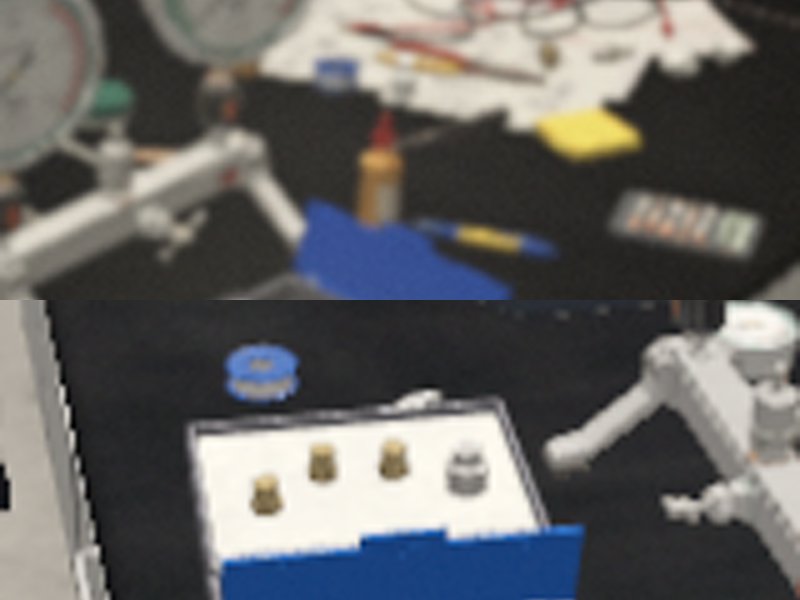

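Crop: brass plugs are in the three nearer lanes, the grey fitting is in the far one (x≈+63), and the cover leans right. I'll check the height of the obstacles around the tray before flying over.

Run:
```python
from h import *
Ps=[]
for n in('scene','side'):
    c=cam(n);P=cloud(c).reshape(-1,3);Ps.append(P[c['depth'].ravel()>0])
P=np.vstack(Ps)
xs=np.arange(.3,.9,.05); print('y\\x',np.round(xs,2))
for y in np.arange(.1,-.7,-.05):
    print(round(y,2),[int(1000*np.max(P[(P[:,0]>=x)&(P[:,0]<x+.05)&(P[:,1]<y)&(P[:,1]>=y-.05),2],initial=0)) for x in xs])
```

```text
y\x [0.3  0.35 0.4  0.45 0.5  0.55 0.6  0.65 0.7  0.75 0.8  0.85 0.9 ]
0.1 [6, 8, 20, 23, 7, 13, 7, 6, 8, 32, 109, 79, 0]
0.05 [6, 7, 16, 13, 14, 12, 7, 8, 302, 285, 35, 0, 0]
0.0 [6, 48, 48, 47, 47, 48, 45, 322, 322, 310, 20, 8, 258]
-0.05 [7, 46, 56, 63, 61, 51, 45, 321, 322, 75, 20, 203, 227]
-0.1 [6, 46, 62, 43, 68, 69, 7, 301, 304, 75, 4, 9, 9]
-0.15 [7, 46, 40, 41, 42, 46, 6, 72, 145, 6, 2, 7, 9]
-0.2 [6, 103, 106, 89, 100, 63, 5, 73, 292, 265, 4, 6, 7]
-0.25 [6, 101, 102, 112, 111, 102, 7, 306, 323, 312, 68, 56, 43]
-0.3 [7, 6, 9, 4, 4, 3, 18, 324, 328, 315, 17, 7, 8]
-0.35 [7, 7, 8, 6, 3, 3, 11, 316, 314, 74, 19, 15, 28]
-0.4 [8, 7, 9, 7, 13, 55, 115, 6, 8, 13, 11, 7, 31]
-0.45 [7, 7, 9, 20, 16, 13, 8, 6, 10, 7, 7, 8, 26]
-0.5 [7, 9, 17, 19, 10, 9, 11, 7, 10, 10, 8, 7, 10]
-0.55 [19, 23, 22, 22, 9, 7, 8, 16, 14, 8, 8, 10, 18]
-0.6 [15, 19, 21, 20, 8, 10, 8, 26, 9, 11, 25, 21, 111]
-0.65 [5, 16, 7, 5, 8, 17, 15, 25, 13, 43, 27, 24, 9]
```

```bash
cat >> h.py <<'E'
def plan(p,yaw=None,o=None):
    "shift/turn numbers from current measured pose to world p, tool down at yaw"
    o=o or get_obs(); r=R.from_euler('xyz',o['tool_rot'],degrees=True)
    t=r.inv().apply(np.array(p)-o['tool_pos'])/.3
    g=R.from_euler('xyz',[180,0,yaw],degrees=True) if yaw is not None else r
    return np.round(np.r_[t,(r.inv()*g).as_rotvec()/np.pi],4).tolist()
E
python3 -c "
from h import *
print(plan([.34,-.36,.27],50))"
```

```text
[0.6626, -0.6544, -0.159, -0.0002, -0.0, -0.1683]
```

>>> servo_tool([
  [[0.66, -0.65, -0.16, 0, 0, -0.168, 0], [0.66, -0.65, -0.16, 0, 0, -0.168, 0], [0.66, -0.65, -0.16, 0, 0, -0.168, 0], [0.66, -0.65, -0.16, 0, 0, -0.168, 0], [0.66, -0.65, -0.16, 0, 0, -0.168, 0], [0.66, -0.65, -0.16, 0, 0, -0.168, 0], [0.66, -0.65, -0.16, 0, 0, -0.168, 0], [0.66, -0.65, -0.16, 0, 0, -0.168, 0]],
], grip_force=20)

```text
time_s: 0.97
tool_pos: [0.3448, -0.3551, 0.2726]
tool_rot: [179.8, -0.1, 50.6]
force: [-0.1, 0.2, -0.0]
grip_width: 0.0419
grasp_force: 0.0
```

```bash
python3 -c "
from h import *
print(plan([.46,-.12,.30],86), get_obs()['tool_pos'],get_obs()['tool_rot'])"
```

```text
[0.8494, -0.201, -0.0902, 0.0011, -0.0003, -0.1969] [ 0.34479988 -0.35510602  0.27264769] [ 1.79826532e+02 -1.09023442e-01  5.05643405e+01]
```

>>> servo_tool([
  [[0.85, -0.2, -0.09, 0, 0, -0.197, 0], [0.85, -0.2, -0.09, 0, 0, -0.197, 0], [0.85, -0.2, -0.09, 0, 0, -0.197, 0], [0.85, -0.2, -0.09, 0, 0, -0.197, 0], [0.85, -0.2, -0.09, 0, 0, -0.197, 0], [0.85, -0.2, -0.09, 0, 0, -0.197, 0], [0.85, -0.2, -0.09, 0, 0, -0.197, 0], [0.85, -0.2, -0.09, 0, 0, -0.197, 0], [0.85, -0.2, -0.09, 0, 0, -0.197, 0], [0.85, -0.2, -0.09, 0, 0, -0.197, 0]],
])

```text
time_s: 1.8
tool_pos: [0.4573, -0.1296, 0.2972]
tool_rot: [-180.0, 0.0, 85.3]
force: [0.1, -0.2, -0.7]
grip_width: 0.0003
grasp_force: 0.0
```

```bash
python3 -c "
from h import *
c=cam('wrist');save(c,'w0');print(c['origin'],c['rotation'].round(2).tolist(),c['o']['tool_pos'],c['o']['tool_rot'])
np.savez('w0.npz',**{k:c[k] for k in('frame','depth','K','d','origin','rotation')})"
```

```text
[ 0.46236954 -0.05707859  0.46028191] [[1.0, -0.08, -0.02], [-0.08, -0.96, -0.26], [-0.0, 0.26, -0.96]] [ 0.45726835 -0.12956287  0.29724925] [-1.79956530e+02  4.02955875e-02  8.52758619e+01]
```

View pics/w0.png

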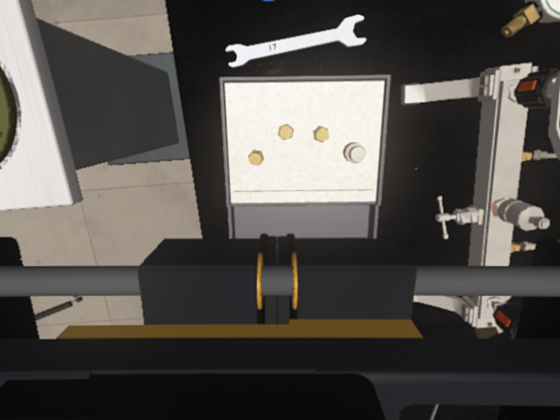

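The wrist view shows the white surface at (225,80)-(385,203), plugs at (256,158), (286,132), (321,134), and the fitting at (355,153). The lip is at row ~203.

Run:
```python
from h import *
c=dict(np.load('w0.npz')); f=c['frame']; hsv=cv2.cvtColor(f,cv2.COLOR_RGB2HSV)
wh=((hsv[...,2]>190)&(hsv[...,1]<45)).astype(np.uint8); wh[:74]=0;wh[:,:215]=0;wh[:,392:]=0;wh[215:]=0
k,l,s,_=cv2.connectedComponentsWithStats(wh); i=1+np.argmax(s[1:,4]); v,u=np.where(l==i); print(s[i])
W=onplane(c,np.c_[u,v],.034)*1000; r=cv2.minAreaRect(W[:,:2].astype(np.float32)); bx=cv2.boxPoints(r); print(r,bx.round(1).tolist())
# tray frame from rect
e=bx-np.roll(bx,1,0); e=e[np.argmax(np.linalg.norm(e,axis=1))]; e*=np.sign(e[0]); yaw=np.arctan2(e[1],e[0]); X=np.array([np.cos(yaw),np.sin(yaw)]);Y=np.array([-X[1],X[0]])
t=W[:,:2]@np.c_[X,Y]; print('x',np.percentile(t[:,0],[.3,99.7]),'y',np.percentile(t[:,1],[.3,99.7]))
xm=np.percentile(t[:,0],[.3,99.7]).mean(); 
print('yaw',np.degrees(yaw)); ys=np.percentile(t[:,1],[.3,99.7]); o=X*xm+Y*(ys[0]+52); o2=X*xm+Y*(ys[1]-110); print('origin by lip',o,'by rim',o2)
br=((hsv[...,0]>10)&(hsv[...,0]<30)&(hsv[...,1]>70)).astype(np.uint8); br[:85]=0;br[200:]=0;br[:,:230]=0;br[:,:][:,378:]=0
k,l,s,cen=cv2.connectedComponentsWithStats(br)
for i in range(1,k):
    if s[i,4]>30:
        p=onplane(c,cen[i],.045)[0]*1000; print('plug',cen[i],s[i,4],p.round(1),'tray',(X@(p[:2]-o)).round(1),(Y@(p[:2]-o)).round(1))
g=(hsv[...,2]<185)&(hsv[...,1]<60); g=g.astype(np.uint8); m=np.zeros_like(g); m[138:168,340:370]=1; g&=m; v,u=np.where(g)
p=onplane(c,[[355,153]],.058)[0]*1000; print('fit',u.mean(),v.mean(),p.round(1),'tray',X@(p[:2]-o),Y@(p[:2]-o))
P=cloud(c)
for q in [(256,158),(240,100),(355,153),(300,220)]: print(q,P[q[1],q[0]].round(4))
```

```text
[  225    81   159   122 17593]
((494.08251953125, -95.75250244140625), (155.7801055908203, 199.69821166992188), 86.1067886352539) [[389.20001220703125, -166.6999969482422], [588.4000244140625, -180.1999969482422], [599.0, -24.799999237060547], [399.79998779296875, -11.300000190734863]]
x [400.27620479 598.57318466] y [-139.22253745   15.50899247]
yaw -3.8932114
origin by lip [ 492.35003925 -120.93074092] by rim [ 491.85653129 -128.18243789]
plug [285.35625 131.575  ] 160 [471.5 -76.2  45. ] tray -23.8 43.2
plug [320.64242424 133.70909091] 165 [516.  -82.6  45. ] tray 21.0 39.9
plug [255.47204969 157.42857143] 161 [ 430.4 -105.7   45. ] tray -62.8 11.0
fit 348.05882352941177 150.34117647058824 [ 556.1 -108.9   58. ] tray 62.77157126369332 16.333256682496863
(256, 158) [ 0.4318 -0.1053  0.0549]
(240, 100) [ 0.4174 -0.0332  0.0358]
(355, 153) [ 0.5545 -0.108   0.0647]
(300, 220) [ 0.4845 -0.2086  0.006 ]
```

```bash
cat >> h.py <<'E'
Xt=np.array([.9977,-.0679]);Yt=np.array([.0679,.9977]);Ot=np.array([.492,-.1255])
def T(x,y,z): return np.r_[Ot+Xt*x/1e3+Yt*y/1e3,z/1e3]
def toT(p): d=np.array(p[:2])-Ot; return np.round([1e3*Xt@d,1e3*Yt@d,1e3*p[2]],1)
E
python3 -c "
from h import *
print(plan(T(21,80,90),86.1))"
```

```text
[0.2921, 0.181, 0.6903, -0.0003, 0.0001, -0.0049]
```

>>> servo_tool([
  [[0.29, 0.18, 0.2, 0, 0, -0.005, 0], [0.29, 0.18, 0.3, 0, 0, -0.005, 0], [0.29, 0.18, 0.4, 0, 0, -0.005, 0], [0.29, 0.18, 0.5, 0, 0, -0.005, 0], [0.29, 0.18, 0.6, 0, 0, -0.005, 0], [0.29, 0.18, 0.69, 0, 0, -0.005, 0], [0.29, 0.18, 0.69, 0, 0, -0.005, 0], [0.29, 0.18, 0.69, 0, 0, -0.005, 0], [0.29, 0.18, 0.69, 0, 0, -0.005, 0]],
])

```text
time_s: 2.6
tool_pos: [0.52, -0.0468, 0.0924]
tool_rot: [179.9, 0.0, 86.2]
force: [0.6, 0.5, 0.8]
grip_width: 0.0003
grasp_force: 0.0
```

```bash
python3 -c "
from h import *
print(plan(T(21,80,39.5),86.1),toT(get_obs()['tool_pos']))
c=cam('wrist');save(c,'w1')"
```

```text
[-0.0012, -0.0057, 0.1764, 0.0007, 0.0001, 0.0004] [22.6 80.4 92.4]
```

View pics/w1.png

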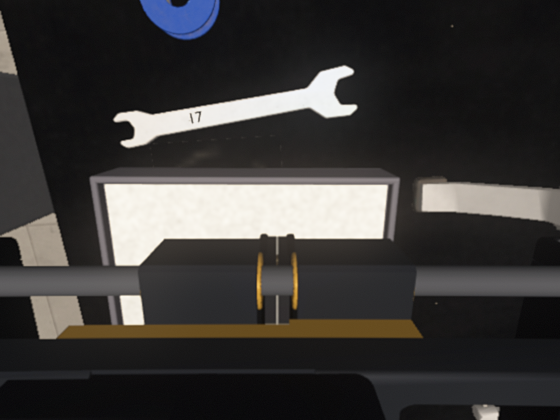

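The fingers are over the white surface, clear of the left rim (row ~180). I'll descend here.

>>> servo_tool([
  [[0, -0.005, 0.08, 0, 0, 0, 0], [0, -0.005, 0.13, 0, 0, 0, 0], [0, -0.005, 0.16, 0, 0, 0, 0], [0, -0.005, 0.175, 0, 0, 0, 0], [0, -0.005, 0.175, 0, 0, 0, 0], [0, -0.005, 0.175, 0, 0, 0, 0]],
])

```text
time_s: 3.15
tool_pos: [0.5183, -0.0457, 0.0393]
tool_rot: [179.9, 0.0, 86.3]
force: [0.8, 0.7, -0.4]
grip_width: 0.0002
grasp_force: 0.0
```

```bash
python3 -c "
from h import *
print(plan(T(21,-56,39.5),86.1),toT(get_obs()['tool_pos']),get_obs()['force'])"
```

```text
[-0.4581, -0.0009, -0.0003, 0.0007, 0.0001, 0.001] [20.8 81.4 39.3] [ 0.75568506  0.67110536 -0.36484619]
```

>>> servo_tool([
  [[-0.02, 0, 0, 0, 0, 0, 0], [-0.04, 0, 0, 0, 0, 0, 0], [-0.06, 0, 0, 0, 0, 0, 0], [-0.08, 0, 0, 0, 0, 0, 0], [-0.1, 0, 0, 0, 0, 0, 0], [-0.12, 0, 0, 0, 0, 0, 0], [-0.14, 0, 0, 0, 0, 0, 0], [-0.16, 0, 0, 0, 0, 0, 0], [-0.18, 0, 0, 0, 0, 0, 0], [-0.2, 0, 0, 0, 0, 0, 0], [-0.22, 0, 0, 0, 0, 0, 0], [-0.24, 0, 0, 0, 0, 0, 0]],
])

```text
time_s: 4.15
tool_pos: [0.5126, -0.1178, 0.038]
tool_rot: [-180.0, 0.0, 86.3]
force: [-0.8, 0.9, -0.2]
grip_width: 0.0006
grasp_force: 0.2
```

>>> servo_tool([
  [[-0.02, 0, 0, 0, 0, 0, 0], [-0.04, 0, 0, 0, 0, 0, 0], [-0.06, 0, 0, 0, 0, 0, 0], [-0.08, 0, 0, 0, 0, 0, 0], [-0.1, 0, 0, 0, 0, 0, 0], [-0.12, 0, 0, 0, 0, 0, 0], [-0.14, 0, 0, 0, 0, 0, 0], [-0.16, 0, 0, 0, 0, 0, 0], [-0.18, 0, 0, 0, 0, 0, 0], [-0.2, 0, 0, 0, 0, 0, 0], [-0.22, 0, 0, 0, 0, 0, 0], [-0.22, 0, 0, 0, 0, 0, 0]],
])

```text
time_s: 5.15
tool_pos: [0.5081, -0.185, 0.038]
tool_rot: [-180.0, 0.1, 86.2]
force: [-0.3, -0.1, 0.3]
grip_width: 0.0007
grasp_force: 0.0
```

```bash
python3 -c "
from h import *
print(plan(T(-23,80,85),86.1),toT(get_obs()['tool_pos']),get_obs()['force'])
c=cam('wrist');save(c,'w2')
d=cam('side')
cv2.imwrite('pics/s2.png',np.hstack([cv2.resize(c['frame'][60:300,200:400],(400,480)),cv2.resize(d['frame'][190:290,225:325],(400,480),interpolation=2)])[:,:,::-1])"
```

```text
[0.461, -0.143, -0.1571, -0.0, 0.0003, 0.0005] [ 20.1 -58.3  38. ] [-0.33519772 -0.06435557  0.25234829]
```

View pics/s2.png

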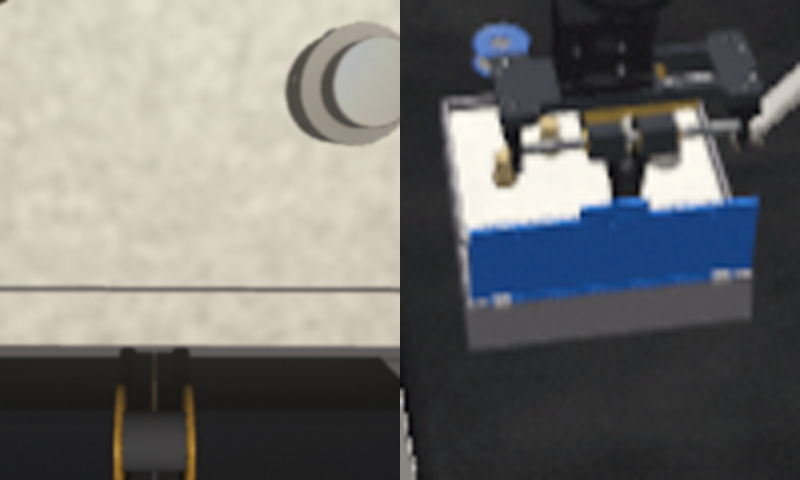

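The lane-21 plug is over the lip, the fitting is still standing, and the other two plugs are untouched. Next is the lane at -23.

>>> servo_tool([
  [[0, 0, -0.08, 0, 0, 0, 0], [0, 0, -0.16, 0, 0, 0, 0], [0.1, -0.04, -0.16, 0, 0, 0, 0], [0.23, -0.08, -0.16, 0, 0, 0, 0], [0.35, -0.12, -0.16, 0, 0, 0, 0], [0.46, -0.143, -0.16, 0, 0, 0, 0], [0.46, -0.143, -0.16, 0, 0, 0, 0], [0.46, -0.143, -0.1, 0, 0, 0, 0], [0.46, -0.143, -0.04, 0, 0, 0, 0], [0.46, -0.143, 0.004, 0, 0, 0, 0], [0.46, -0.143, 0.004, 0, 0, 0, 0], [0.46, -0.143, 0.004, 0, 0, 0, 0]],
])

```text
time_s: 6.25
tool_pos: [0.4742, -0.0421, 0.0366]
tool_rot: [-179.9, -0.0, 86.4]
force: [0.1, -0.5, 0.1]
grip_width: 0.0004
grasp_force: 0.0
```

```bash
python3 -c "
from h import *
print(plan(T(-23,-56,39),86.1),toT(get_obs()['tool_pos']),get_obs()['force'])"
```

```text
[-0.4599, -0.0005, -0.0084, -0.0003, -0.0001, 0.0014] [-23.4  82.   36.6] [ 0.14300166 -0.5369361   0.14317686]
```

>>> servo_tool([
  [[-0.02, 0, -0.007, 0, 0, 0, 0], [-0.04, 0, -0.007, 0, 0, 0, 0], [-0.06, 0, -0.007, 0, 0, 0, 0], [-0.08, 0, -0.007, 0, 0, 0, 0], [-0.1, 0, -0.007, 0, 0, 0, 0], [-0.12, 0, -0.007, 0, 0, 0, 0], [-0.14, 0, -0.007, 0, 0, 0, 0], [-0.16, 0, -0.007, 0, 0, 0, 0], [-0.18, 0, -0.007, 0, 0, 0, 0], [-0.2, 0, -0.007, 0, 0, 0, 0], [-0.22, 0, -0.007, 0, 0, 0, 0], [-0.24, 0, -0.007, 0, 0, 0, 0]],
])

```text
time_s: 7.25
tool_pos: [0.4697, -0.1151, 0.0389]
tool_rot: [-180.0, 0.0, 86.3]
force: [-0.4, 0.1, 0.2]
grip_width: 0.0005
grasp_force: 0.1
```

>>> servo_tool([
  [[-0.02, 0, 0, 0, 0, 0, 0], [-0.04, 0, 0, 0, 0, 0, 0], [-0.06, 0, 0, 0, 0, 0, 0], [-0.08, 0, 0, 0, 0, 0, 0], [-0.1, 0, 0, 0, 0, 0, 0], [-0.12, 0, 0, 0, 0, 0, 0], [-0.14, 0, 0, 0, 0, 0, 0], [-0.16, 0, 0, 0, 0, 0, 0], [-0.18, 0, 0, 0, 0, 0, 0], [-0.2, 0, 0, 0, 0, 0, 0], [-0.22, 0, 0, 0, 0, 0, 0], [-0.22, 0, 0, 0, 0, 0, 0]],
])

```text
time_s: 8.25
tool_pos: [0.4653, -0.182, 0.0389]
tool_rot: [-180.0, 0.0, 86.2]
force: [-0.5, -0.0, 0.8]
grip_width: 0.0004
grasp_force: 0.0
```

```bash
python3 -c "
from h import *
print(plan(T(-63,50,39.5),86.1),toT(get_obs()['tool_pos']),get_obs()['force'])"
```

```text
[0.3609, -0.1335, -0.0022, -0.0, 0.0002, 0.0005] [-22.8 -58.2  38.9] [-0.5472932  -0.04864555  0.79678441]
```

>>> servo_tool([
  [[0, 0, -0.08, 0, 0, 0, 0], [0, 0, -0.16, 0, 0, 0, 0], [0.1, -0.04, -0.16, 0, 0, 0, 0], [0.2, -0.08, -0.16, 0, 0, 0, 0], [0.3, -0.12, -0.16, 0, 0, 0, 0], [0.36, -0.133, -0.16, 0, 0, 0, 0], [0.36, -0.133, -0.16, 0, 0, 0, 0], [0.36, -0.133, -0.1, 0, 0, 0, 0], [0.36, -0.133, -0.04, 0, 0, 0, 0], [0.36, -0.133, 0, 0, 0, 0, 0], [0.36, -0.133, 0, 0, 0, 0, 0], [0.36, -0.133, 0, 0, 0, 0, 0]],
])

```text
time_s: 9.25
tool_pos: [0.4324, -0.0701, 0.0387]
tool_rot: [-179.9, -0.0, 86.3]
force: [-0.3, -0.8, -0.3]
grip_width: 0.0003
grasp_force: 0.0
```

```bash
python3 -c "
from h import *
print(plan(T(-63,-56,39.5),86.1),toT(get_obs()['tool_pos']),get_obs()['force'])"
```

```text
[-0.3575, -0.0005, -0.003, -0.0004, -0.0002, 0.0011] [-63.2  51.3  38.7] [-0.33282727 -0.77539941 -0.30225809]
```

>>> servo_tool([
  [[-0.02, 0, -0.002, 0, 0, 0, 0], [-0.04, 0, -0.002, 0, 0, 0, 0], [-0.06, 0, -0.002, 0, 0, 0, 0], [-0.08, 0, -0.002, 0, 0, 0, 0], [-0.1, 0, -0.002, 0, 0, 0, 0], [-0.12, 0, -0.002, 0, 0, 0, 0], [-0.14, 0, -0.002, 0, 0, 0, 0], [-0.16, 0, -0.002, 0, 0, 0, 0], [-0.18, 0, -0.002, 0, 0, 0, 0], [-0.2, 0, -0.002, 0, 0, 0, 0], [-0.22, 0, -0.002, 0, 0, 0, 0], [-0.24, 0, -0.002, 0, 0, 0, 0]],
])

```text
time_s: 10.25
tool_pos: [0.428, -0.1424, 0.0395]
tool_rot: [-180.0, 0.0, 86.3]
force: [0.2, 1.3, 0.8]
grip_width: 0.0008
grasp_force: 0.2
```

>>> servo_tool([
  [[-0.02, 0, 0, 0, 0, 0, 0], [-0.04, 0, 0, 0, 0, 0, 0], [-0.06, 0, 0, 0, 0, 0, 0], [-0.08, 0, 0, 0, 0, 0, 0], [-0.1, 0, 0, 0, 0, 0, 0], [-0.12, 0, 0, 0, 0, 0, 0], [-0.12, 0, 0, 0, 0, 0, 0]],
])

```text
time_s: 10.83
tool_pos: [0.4255, -0.1793, 0.0395]
tool_rot: [180.0, 0.0, 86.2]
force: [-0.4, -0.8, -0.2]
grip_width: 0.0004
grasp_force: 0.0
```

```bash
python3 -c "
from h import *
print(plan(T(0,-70,200),86.1),plan(T(-10,70,200),86.1),toT(get_obs()['tool_pos']),get_obs()['force'])"
```

```text
[-0.0399, 0.2089, -0.5349, 0.0, 0.0002, 0.0005] [0.4269, 0.1763, -0.5352, 0.0, 0.0002, 0.0005] [-62.7 -58.2  39.5] [-0.36613079 -0.81047596 -0.21729583]
```

>>> servo_tool([
  [[0, 0, -0.13, 0, 0, 0, 0], [0, 0, -0.26, 0, 0, 0, 0], [0, 0, -0.4, 0, 0, 0, 0], [-0.05, 0.05, -0.535, 0, 0, 0, 0], [-0.15, 0.15, -0.535, 0, 0, 0, 0], [-0.27, 0.209, -0.535, 0, 0, 0, 0], [-0.356, 0.209, -0.535, 0, 0, 0, 0], [-0.356, 0.209, -0.535, 0, 0, 0, 0], [-0.356, 0.209, -0.535, 0, 0, 0, 0], [-0.356, 0.209, -0.535, 0, 0, 0, 0]],
])

```text
time_s: 11.67
tool_pos: [0.4814, -0.2873, 0.1996]
tool_rot: [-180.0, -0.1, 86.3]
force: [0.2, 1.0, 0.1]
grip_width: 0.0004
grasp_force: 0.0
```

```bash
python3 -c "
from h import *
c=cam('wrist');save(c,'w3')
print(plan(T(0,-165,75),86.1),toT(get_obs()['tool_pos']),get_obs()['force'])
# cover points
hsv=cv2.cvtColor(c['frame'],cv2.COLOR_RGB2HSV);b=(hsv[...,0]>105)&(hsv[...,0]<130)&(hsv[...,1]>150)
P=cloud(c)[b]; q=np.array([toT(p) for p in P]); q=q[(abs(q[:,0])<110)&(q[:,1]<-95)&(q[:,1]>-160)]
for z in range(30,125,10):
  s=q[abs(q[:,2]-z)<5]
  if len(s)>5: print(z,len(s),np.percentile(s[:,1],[2,50,98]))
"
```

```text
[-0.0114, -0.0016, 0.4161, -0.0001, -0.0003, 0.0016] [   0.5 -161.7  199.8] [-0.02530998  0.65314141  0.12732401]
40 410 [-115.8 -114.5 -113.4]
50 705 [-117.9 -116.6 -115.3]
60 784 [-120.434 -119.1   -117.7  ]
70 842 [-122.7   -121.4   -120.082]
80 931 [-125.  -123.8 -122.5]
90 1044 [-127.6 -126.2 -124.8]
100 1439 [-131.9 -129.1 -127.2]
110 383 [-133.9 -131.4 -129.5]
```

View pics/w3.png

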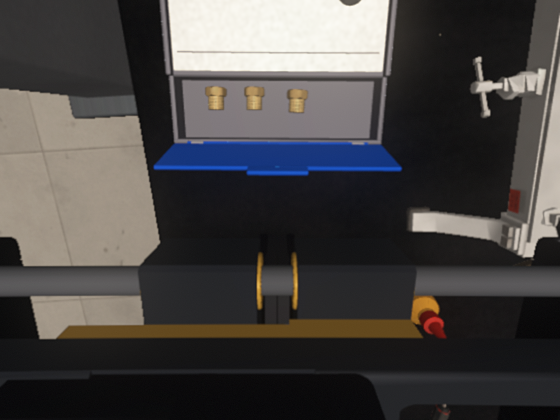

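The wrist picture shows all three plugs lying in the trough at (215,97), (255,97), (297,100), with the fitting still on the tray at (350,0). The cover (rows 142-172) leans at about 1.8 rad. Now I'll go down behind it.

>>> servo_tool([
  [[0, 0, 0.1, 0, 0, 0, 0], [0, 0, 0.2, 0, 0, 0, 0], [0, 0, 0.3, 0, 0, 0, 0], [0, 0, 0.36, 0, 0, 0, 0], [0, 0, 0.4, 0, 0, 0, 0], [0, 0, 0.4, 0, 0, 0, 0], [0, 0, 0.4, 0, 0, 0, 0]],
])

```text
time_s: 12.3
tool_pos: [0.4818, -0.2876, 0.0805]
tool_rot: [180.0, 0.0, 86.4]
force: [-0.5, 0.1, -0.2]
grip_width: 0.0007
grasp_force: 0.0
```

```bash
python3 -c "
from h import *
o=get_obs();print(toT(o['tool_pos']),o['force'])"
```

```text
[   0.8 -162.4   80.5] [-0.47115795  0.14377897 -0.24502902]
```

>>> servo_tool([
  [[0.025, 0, 0, 0, 0, 0, 0], [0.05, 0, -0.003, 0, 0, 0, 0], [0.07, 0, -0.005, 0, 0, 0, 0], [0.092, 0, -0.007, 0, 0, 0, 0], [0.11, 0, -0.01, 0, 0, 0, 0], [0.13, 0, -0.013, 0, 0, 0, 0], [0.148, 0, -0.016, 0, 0, 0, 0], [0.166, 0, -0.016, 0, 0, 0, 0], [0.188, 0, -0.008, 0, 0, 0, 0], [0.21, 0, 0.002, 0, 0, 0, 0], [0.23, 0, 0.018, 0, 0, 0, 0], [0.249, 0, 0.034, 0, 0, 0, 0]],
])

```text
time_s: 13.3
tool_pos: [0.4863, -0.2131, 0.0693]
tool_rot: [-180.0, -0.0, 86.3]
force: [0.2, -1.0, -0.2]
grip_width: 0.0004
grasp_force: 0.4
```

```bash
python3 -c "
from h import *
o=get_obs();print(toT(o['tool_pos']),o['force'])
d=cam('side');cv2.imwrite('pics/s4.png',cv2.resize(d['frame'][190:290,215:335],(600,500),interpolation=2)[:,:,::-1])"
```

```text
[  0.2 -87.7  69.3] [ 0.16166975 -1.00214341 -0.22545859]
```

View pics/s4.png

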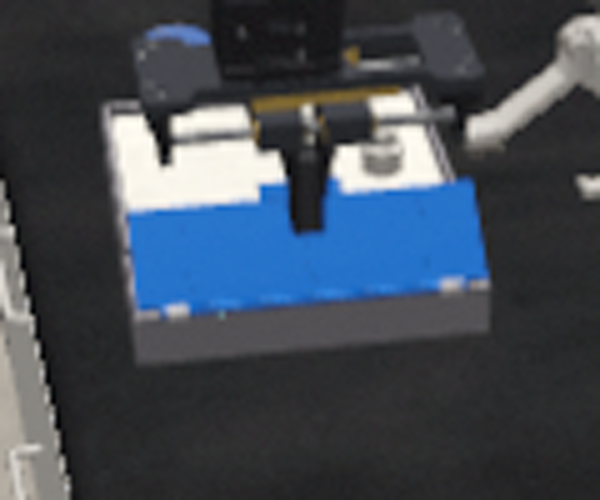

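The cover has been pushed to about 0.7 rad, with the fingertip mid-cover (310,230) and the fitting standing (380,155). I'll carry on down.

>>> servo_tool([
  [[0.01, 0, 0.012, 0, 0, 0, 0], [0.02, 0, 0.025, 0, 0, 0, 0], [0.028, 0, 0.038, 0, 0, 0, 0], [0.034, 0, 0.054, 0, 0, 0, 0], [0.039, 0, 0.07, 0, 0, 0, 0], [0.042, 0, 0.082, 0, 0, 0, 0], [0.044, 0, 0.094, 0, 0, 0, 0], [0.044, 0, 0.1, 0, 0, 0, 0], [0.044, 0, 0.104, 0, 0, 0, 0], [0.044, 0, 0.107, 0, 0, 0, 0], [0.044, 0, 0.11, 0, 0, 0, 0]],
])

```text
time_s: 14.27
tool_pos: [0.487, -0.2004, 0.0386]
tool_rot: [-179.9, 0.0, 86.3]
force: [-8.1, 3.5, 21.3]
grip_width: 0.0003
grasp_force: 10.9
```

```bash
python3 -c "
from h import *
o=get_obs();print(toT(o['tool_pos']),o['force'])"
```

```text
[  0.1 -75.1  38.6] [-8.11074299  3.53308668 21.27126321]
```

At z = 38.6 mm there is a firm 21 N contact, so the cover is on its stop. I'll lift straight up, back off and check.

>>> servo_tool([
  [[0, 0, -0.05, 0, 0, 0, 0], [0, 0, -0.15, 0, 0, 0, 0], [0, 0, -0.28, 0, 0, 0, 0], [-0.05, 0, -0.4, 0, 0, 0, 0], [-0.15, 0, -0.52, 0, 0, 0, 0], [-0.25, 0, -0.55, 0, 0, 0, 0], [-0.28, 0, -0.55, 0, 0, 0, 0], [-0.28, 0, -0.55, 0, 0, 0, 0], [-0.28, 0, -0.55, 0, 0, 0, 0]],
])

```text
time_s: 15.02
tool_pos: [0.4812, -0.2843, 0.201]
tool_rot: [-179.9, -0.1, 86.2]
force: [-0.4, -0.1, 0.5]
grip_width: 0.0001
grasp_force: 0.0
```

```bash
python3 -c "
from h import *
c=cam('wrist');d=cam('side')
cv2.imwrite('pics/f.png',np.hstack([cv2.resize(c['frame'][0:240,120:440],(440,330)),cv2.resize(d['frame'][180:270,225:325],(360,330),interpolation=2)])[:,:,::-1])
hsv=cv2.cvtColor(c['frame'],cv2.COLOR_RGB2HSV);b=(hsv[...,0]>105)&(hsv[...,0]<130)&(hsv[...,1]>150)
q=np.array([toT(p) for p in cloud(c)[b]]); q=q[(abs(q[:,0])<110)&(q[:,1]<-35)&(q[:,1]>-125)&(q[:,2]>20)&(q[:,2]<100)]
print(len(q)); [print(lo,np.median(q[(q[:,1]>lo)&(q[:,1]<lo+15),2])) for lo in (-115,-100,-85,-70,-55)]"
```

```text
14940
-115 39.4
-100 39.4
-85 39.4
-70 39.4
-55 39.3
```

View pics/f.png

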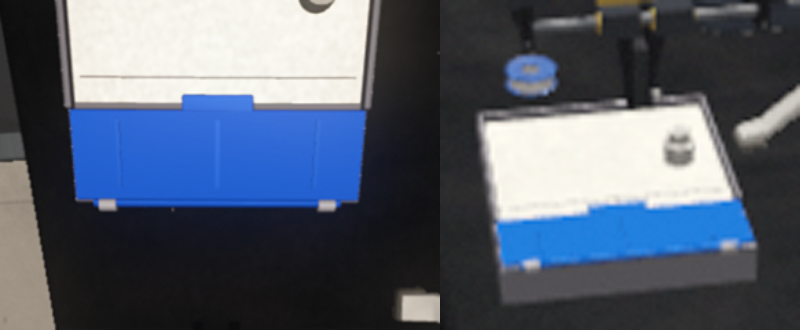

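The cover lies flat (39.4 mm all across, no slope), the fitting stands alone on the tray (680,148 in the right half), and nothing else was moved.

```bash
python3 -c "
from h import *
print(env.sign_off())"
```

```text
the job is handed in; nothing more can be done
None
```

The job is handed in: all three brass plugs are in the trough with the blue cover fully shut on them, the steel fitting still stands on the tray, nothing was picked up, and it took about 15 s of the 58 s allowed.

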